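Thread the flanged spacers onto the punch-stand spindle in size order

TASK

Build up the spacer set on the upright spindle of the cast-iron stand: thread the large flanged spacer on first, then the medium, then the small one, all hub up, each seated fully home and flat on the spindle's shoulder or on the one below. The spindle may be clamped anywhere along the stand's slot, so find it first. Leave the bronze die button and the red shim case where they are.

Things in the scene. Friction and masses are not known exactly. Their poses are not given: they have to be found in the camera images.
- stand: fixed cast-iron slotted stand, its top 30 mm over the cabinet top. Origin on its underside; it reaches 55 mm to either side in x, and from y = -75 to y = +165 mm. A 20 mm wide slot runs along its y axis at x = 0; one spindle stands in it (see slot_middle). The stand's -y end is clear, hex punches stand at its +y end
- slot_middle (a point): middle of the slot, stand's top, stand's axes. The fixed round steel spindle stands upright in the slot at x = 0, anywhere from y = -22 to +22 mm: unmeasured, to be felt or seen. Heights over this point: foot to 6 mm (54 mm across), shoulder to 25 mm (44 mm across; carries the spacers), post 22 mm across to 85 mm, nose tapering to 17 mm across at the tip at 90 mm
- punches (a point): middle of the four fixed upright hex punches on the stand's top: each 24 mm across, up to 60 mm above this point, standing at x = -30 and +30, y = -18 and +18 mm from it (stand's axes)
- flap (a point): middle of the stand's fixed steel flap, folded open beyond the +x side: 144 mm in x by 230 mm in y, all below 22 mm over the cabinet top
- large_centre (a point): large flanged spacer, polished steel, about 0.45 kg, loose, lying flat with its hub up: round flange 110 mm across and 6 mm thick at the bottom, on it a round hub 46 mm across and 14 mm high to hold it by (20 mm high in all), bore 25 mm across right through. Point: on its axis, half-way up (10 mm over its underside); z along the axis, hub side up
- medium_centre (a point): medium flanged spacer, polished steel, about 0.34 kg, loose, lying flat with its hub up: round flange 90 mm across and 6 mm thick at the bottom, on it a round hub 46 mm across and 14 mm high to hold it by (20 mm high in all), bore 25 mm across right through. Point: on its axis, half-way up (10 mm over its underside); z along the axis, hub side up
- small_centre (a point): small flanged spacer, polished steel, about 0.26 kg, loose, lying flat with its hub up: round flange 70 mm across and 6 mm thick at the bottom, on it a round hub 46 mm across and 14 mm high to hold it by (20 mm high in all), bore 25 mm across right through. Point: on its axis, half-way up (10 mm over its underside); z along the axis, hub side up
- die_button_centre (a point): bystander: loose bronze die button, a ring 34 mm high, 64 mm across with a 76 mm foot; point on its axis half-way up
- shim_case_centre (a point): bystander: loose red plastic shim case, 70 (x) by 110 (y) by 23 mm; point at its centre
Mind the look-alikes: they are no part of the job. Leave any black or green look-alike of the part that bears large_centre alone.

How it is judged:
On the way, in this order (a step that is already met when the one before it is completed fails the run):
1. the large spacer is threaded on the spindle and home, hub up (z of large_centre in the frame of stand between 0.062 and 0.068 m and x of large_centre in the frame of stand between -0.006 and 0.006 m and y of large_centre in the frame of stand between -0.03 and 0.03 m and angle between large_centre's own z axis and vertical below 0.06 rad), for 0.2 s.
2. the medium spacer is threaded on the spindle and home, hub up (z of medium_centre in the frame of stand between 0.082 and 0.088 m and x of medium_centre in the frame of stand between -0.006 and 0.006 m and y of medium_centre in the frame of stand between -0.03 and 0.03 m and angle between medium_centre's own z axis and vertical below 0.06 rad), for 0.2 s.
3. the small spacer is threaded on the spindle and home, hub up (z of small_centre in the frame of stand between 0.102 and 0.108 m and x of small_centre in the frame of stand between -0.006 and 0.006 m and y of small_centre in the frame of stand between -0.03 and 0.03 m and angle between small_centre's own z axis and vertical below 0.06 rad), for 0.2 s.
At the end, for the whole second after the job is handed in: large, medium and small spacer threaded on the spindle in that order from the bottom, hub up and level (within 0.06 rad), each centre within 3 mm of its home height (65, 85 and 105 mm over the stand's underside), within 6 mm of the slot's line and of one another's axis (all of step 1 and all of step 2 and all of step 3 and horizontal distance between large_centre and medium_centre below 0.006 m and horizontal distance between large_centre and small_centre below 0.006 m); the robot touches nothing.
It fails at once if the bronze die button is moved more than 20 mm (distance of die_button_centre from where it was at the start of the episode above 0.02 m).
It fails at once if the red shim case is moved more than 20 mm (distance of shim_case_centre from where it was at the start of the episode above 0.02 m).
It also fails if it takes over 72 s, if anything falls off the work surface, if the arm or the gripper's body presses on something with over 40 N, if the wrist force passes 120 N, or if a joint passes its speed limit or range.

ROBOT

A 6-joint arm with a two-finger parallel gripper is mounted at the origin on the work surface. World frame = base frame: x ahead of the robot, y to its left, z up, the work surface at z = 0. Lengths are in m, angles in rad, forces in N, time in s.
With the tool pointing down it reaches from about 0.35 to 0.975 m from the base axis. Payload 7.1 kg.
Tool frame: the origin (TCP) lies midway between the tips of the shut fingers; the grasp point (between the pads) lies arm.grip_point_offset behind it (arm.grip_point_offset is the distance from the TCP to the grasp point, in m); z points along the fingers, y is the direction in which the jaws open and shut (so a half turn about z gives the same grasp; the last joint's range is limited). The gripper opens to 88 mm and grips with 3 to 60 N. Pads are 20 mm wide; open, the fingers measure 115 mm over their backs; the gripper's body (75 mm by 178 mm) begins 61 mm behind the grasp point.
Start: joints at [1.32, 0.423, 1.63, -0, 1.089, -0.019], TCP at [0.144, 0.608, 0.223] pointing down, gripper open.
Joint ranges: [-3, 3], [-0.9, 2.11], [0.09, 2.58], [-1.31, 4.45], [0.11, 2.69], [-2.54, 2.54]. Speed limits (rad/s): [2.39, 2.39, 3.01, 3.14, 3.14, 3.14].

INTERFACE

Orientations are given as [roll, pitch, yaw] about the fixed x, y, z axes, in that order (R = Rz(yaw) Ry(pitch) Rx(roll)).
In Python, from plant import status, capture, camera_model, workorder, arm gives the robot as it stands.
- The arm moves only by the shell command python3 -m handwheel 'ROWS'. ROWS is JSON, a list of rows, each an object with "delta_pos": the shift along the tool's x, y, z in cm, a list of three; "rotation": the turn, a rotation vector about the tool's x, y, z in rad, a list of three; "gripper": the closure, from 0 (fully open) to 1 (shut). In form: [{"delta_pos": [tx, ty, tz], "rotation": [wx, wy, wz], "gripper": gripper}, ...]. A call has 1 to 8 rows; each row is the pose to reach, as a shift and turn from the pose measured when the call began, along the tool's axes at that moment; what a row does not reach only later rows make up. A row lasts 1/12 s, in which the tool goes at most 41.7 mm and 7.16 degrees, less where a joint would pass 70% of its speed; a pose out of reach is approached as far as the arm can. A call with a gripper value outside its range is refused whole. The fingers move at their own pace and stop on an object; the grip force is fixed at half the most. Time passes only in rows, so rows that repeat a pose let the fingers close. It gives the time, the measured TCP pose, the force and the opening at its end, in the units of the state.
- status.sense(): the state, without advancing time (a new reading comes with each control period).
- capture(name): name is "side" or "top" or "wrist"; returns the picture (420x560x3 uint8, red, green, blue); there is no depth.
- camera_model(name): a dict with "camera_matrix" (3x3 intrinsics, pixels), "position" and "orientation" of the camera in the world. Camera axes: x right, y down, z forward; pixel columns grow to the right and rows downward; lengths in m; the calibration is good to about 2 mm. A picture is of the moment at which its call begins: read the wrist's pose just before it. camera_model takes no time and is no camera call; for the wrist camera it gives the pose at the moment of the call.
- workorder.finish_job(): hands the job in, once; it reports no verdict.
The state is a dict: "clock": time; "q": joint angles; "joint_vel": joint speeds; "effort": joint torques, N m; "ee_pos": TCP position; "tool_rot": TCP orientation; "wrist_force": force on the tool from outside, world axes, zero at the start; "torque": the same for the moment, N m; "finger_gap": finger opening in m.
Only numpy, scipy, OpenCV 4.12 (cv2) and the standard library are available. Lean on these libraries where they do the work, as an engineer would, in place of code of your own. Each camera call takes 0.05 s, during which the arm holds its last target. There are 200 camera calls.

## Working session

There is one attempt and no reset: what is moved stays moved. The work goes in short steps, Python scripts to look and compute and a shell command to move; the robot and the scene stay as the last step left them, time stands still between calls to the robot, and variables do not carry over. Pictures are saved under pics/ and viewed, about 8 in all and at most 12, crops included, and the job is handed in when it is done.

```bash
mkdir -p pics; ls
python3 - <<'E'
from plant import status, capture, camera_model, arm
import cv2, numpy as np
s=status.sense(); print(s); print(arm.grip_point_offset)
for n in ["top","side"]:
    m=camera_model(n); print(n,m)
    cv2.imwrite(f"pics/{n}0.png",capture(n)[:,:,::-1])
print(camera_model("wrist"))
E
```

```text
pics
{'clock': 0.0, 'q': array([ 1.31997746e+00,  4.23842533e-01,  1.63069893e+00,  2.47197063e-05,
        1.08857971e+00, -1.89989102e-02]), 'joint_vel': array([ 0.00026351,  0.000394  , -0.00118735, -0.00168753,  0.00092365,
       -0.00092721]), 'effort': array([-1.27664996e-03, -5.44613957e+01, -2.73658043e+01,  6.43929234e-02,
        2.28743203e-02, -8.66793152e-05]), 'ee_pos': array([0.14342224, 0.60774744, 0.22189713]), 'tool_rot': array([-3.14006483e+00, -5.09177922e-05,  2.90976118e+00]), 'wrist_force': array([ 0.31483474,  0.10857095, -0.27471366]), 'torque': array([-0.00250029,  0.04806909, -0.0006813 ]), 'finger_gap': 0.0877354642975854}
0.0187
top {'camera_matrix': array([[379.11586903,   0.        , 281.57572072],
       [  0.        , 379.11586903, 210.87002836],
       [  0.        ,   0.        ,   1.        ]]), 'position': array([ 0.38833549, -0.04654267,  1.00313114]), 'orientation': array([-2.95073719e+00, -2.17886254e-03, -1.58040960e+00])}
side {'camera_matrix': array([[385.77656558,   0.        , 277.12285945],
       [  0.        , 385.77656558, 206.27518264],
       [  0.        ,   0.        ,   1.        ]]), 'position': array([0.33075055, 0.86821558, 0.59756952]), 'orientation': array([-2.10008264,  0.0223221 , -2.88173359])}
{'camera_matrix': array([[326.96915367,   0.        , 274.66062689],
       [  0.        , 326.96915367, 215.04335847],
       [  0.        ,   0.        ,   1.        ]]), 'position': array([0.08060573, 0.62465373, 0.38299682]), 'orientation': array([2.89625574e+00, 1.96782686e-03, 1.33889977e+00])}
```

View pics/top0.png

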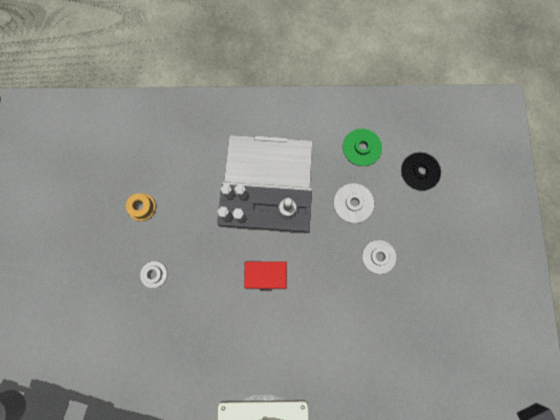

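View pics/side0.png

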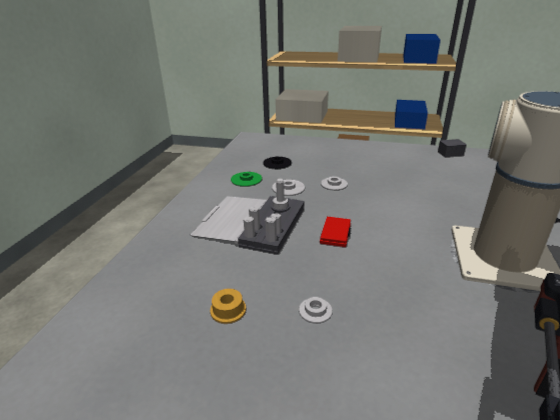

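```bash
cat > h.py <<'E'
import numpy as np, cv2
from scipy.spatial.transform import Rotation as R
from plant import status, capture, camera_model, arm
def ray(m,uv):
    d=np.linalg.inv(m["camera_matrix"])@np.array([uv[0],uv[1],1.])
    return np.array(m["position"]),R.from_euler("xyz",m["orientation"]).as_matrix()@d
def onz(m,uv,z):
    p,d=ray(m,uv); return p+d*(z-p[2])/d[2]
def pix(m,P):
    c=R.from_euler("xyz",m["orientation"]).as_matrix().T@(np.asarray(P)-m["position"])
    u=m["camera_matrix"]@c; return u[:2]/u[2]
def cross(m1,a,m2,b):
    p,d=ray(m1,a);q,e=ray(m2,b)
    t=np.linalg.lstsq(np.c_[d,-e],q-p,rcond=None)[0]
    A,B=p+t[0]*d,q+t[1]*e; return (A+B)/2,np.linalg.norm(A-B)
def rel(P,yaw=None):
    "world target TCP P -> tool-axes shift in cm (from now); remaining yaw in tool z"
    s=status.sense(); T=R.from_euler("xyz",s["tool_rot"])
    d=T.inv().apply(np.asarray(P)-s["ee_pos"])*100
    w=None
    if yaw is not None: w=(T.inv()*R.from_euler("xyz",[np.pi,0,yaw])).as_rotvec()
    return np.round(d,2),w
E
python3 - <<'E'
from h import *
m=camera_model("top"); im=cv2.imread("pics/top0.png")
hsv=cv2.cvtColor(im,cv2.COLOR_BGR2HSV)
w=((hsv[...,2]>165)&(hsv[...,1]<60)).astype(np.uint8); w[:130]=0; w[390:]=0
def rep(mask,name,z,lo=60):
    for c in cv2.findContours(mask,cv2.RETR_EXTERNAL,cv2.CHAIN_APPROX_NONE)[0]:
        if cv2.contourArea(c)<lo: continue
        h=cv2.convexHull(c); M=cv2.moments(h); u=(M["m10"]/M["m00"],M["m01"]/M["m00"])
        P=onz(m,u,z); A=cv2.contourArea(h)
        e=cv2.fitEllipse(c) if len(c)>5 else None
        print(name,np.round(u,1),np.round(P,4),"A",A,"diam~",np.round([onz(m,(u[0]+d/2,u[1]),z)[1]-onz(m,(u[0]-d/2,u[1]),z)[1] for d in e[1]],3), "hyp",np.hypot(*P[:2]).round(3))
rep(w,"white",0.006)
rep(((hsv[...,2]<90)&(hsv[...,1]<90)).astype(np.uint8)*(np.arange(420)<300)[:,None].astype(np.uint8),"dark",0.03)
d=((hsv[...,2]<90)).astype(np.uint8); d[:150]=0;d[260:]=0;d[:,330:]=0;d[:,:200]=0
c=max(cv2.findContours(d,cv2.RETR_EXTERNAL,cv2.CHAIN_APPROX_NONE)[0],key=cv2.contourArea)
b=cv2.boxPoints(cv2.minAreaRect(c)); print([onz(m,p,.03).round(3) for p in b])
cv2.imwrite("pics/crop.png",cv2.resize(im[120:300,130:400],None,fx=2.9,fy=2.9,interpolation=cv2.INTER_CUBIC))
E
```

```text
white [152.8 274.1] [0.4171 0.2849 0.006 ] A 538.0 diam~ [-0.065 -0.069] hyp 0.505
white [378.9 256.5] [ 0.4569 -0.3042  0.006 ] A 874.5 diam~ [-0.084 -0.089] hyp 0.549
white [237.4 213.1] [0.5761 0.0676 0.006 ] A 63.5 diam~ [-0.023 -0.025] hyp 0.58
white [222.2 211.1] [0.5819 0.1083 0.006 ] A 65.0 diam~ [-0.022 -0.027] hyp 0.592
white [285.9 206.6] [ 0.5926 -0.0624  0.006 ] A 162.5 diam~ [-0.035 -0.041] hyp 0.596
white [353.6 202.5] [ 0.6022 -0.2446  0.006 ] A 1224.5 diam~ [-0.104 -0.107] hyp 0.65
white [266.6 164.6] [ 0.7106 -0.0108  0.006 ] A 4686.5 diam~ [-0.162 -0.286] hyp 0.711
dark [263.1 228.1] [ 0.5312 -0.0023  0.03  ] A 287.0 diam~ [-0.008 -0.244] hyp 0.531
dark [227.5 217.7] [0.5596 0.0905 0.03  ] A 82.5 diam~ [-0.025 -0.031] hyp 0.567
dark [294.9 212.4] [ 0.572  -0.0852  0.03  ] A 280.5 diam~ [-0.027 -0.075] hyp 0.578
dark [262.9 205.4] [ 0.5913 -0.0017  0.03  ] A 160.5 diam~ [-0.021 -0.067] hyp 0.591
dark [243.6 196.3] [0.6163 0.049  0.03  ] A 94.5 diam~ [-0.026 -0.031] hyp 0.618
dark [230. 195.] [0.62   0.0849 0.03  ] A 84.5 diam~ [-0.025 -0.031] hyp 0.626
dark [420.6 171. ] [ 0.6812 -0.4228  0.03  ] A 1170.5 diam~ [-0.099 -0.106] hyp 0.802
[array([0.537, 0.113, 0.03 ]), array([0.546, 0.112, 0.03 ]), array([ 0.525, -0.121,  0.03 ]), array([ 0.516, -0.12 ,  0.03 ])]
```

View pics/crop.png

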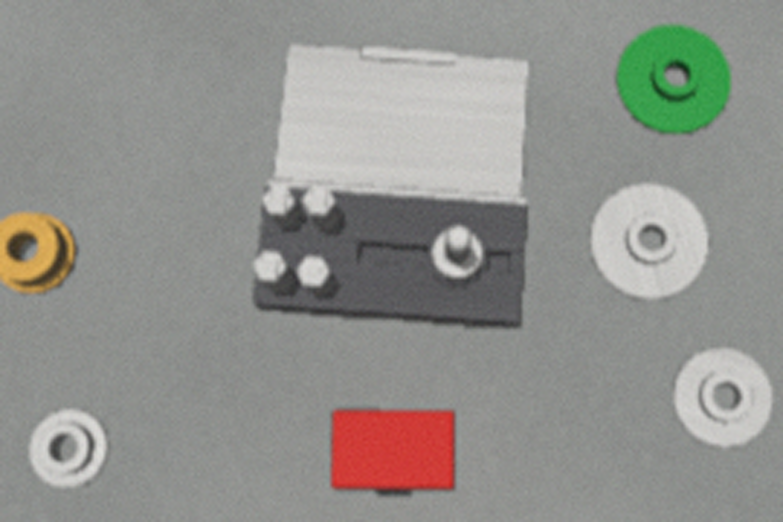

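```bash
python3 - <<'E'
from h import *
print(rel([0.6,-0.15,0.26],np.pi))
m=camera_model("top");print(onz(m,(288.6,199.3),.12))
E
nl /dev/null; python3 -m handwheel '[{"delta_pos":[0,0,-4],"rotation":[0,0,-0.1],"gripper":0},{"delta_pos":[0,0,-4],"rotation":[0,0,-0.23],"gripper":0},{"delta_pos":[0,0,-4],"rotation":[0,0,-0.23],"gripper":0}]'
python3 -c "
from h import *
print(rel([0.6,-0.15,0.26],np.pi))"
```

```text
(array([-61.85, -63.27,  -3.72]), array([-1.37048712e-03, -1.86850343e-04, -2.31821701e-01]))
[ 0.58690624 -0.06714166  0.12      ]
clock: 0.35
ee_pos: [0.1437, 0.6088, 0.2636]
tool_rot: [3.14, 0.0, -3.139]
wrist_force: [0.2, -0.5, -0.5]
finger_gap: 0.088
(array([-45.42, -76.01,   0.26]), array([0.00162931, 0.00047025, 0.00282251]))
```

```bash
python3 -m handwheel '[{"delta_pos":[-24,-38,0],"rotation":[0,0,0],"gripper":0},{"delta_pos":[-24,-38,0],"rotation":[0,0,0],"gripper":0},{"delta_pos":[-24,-38,0],"rotation":[0,0,0],"gripper":0},{"delta_pos":[-24,-38,0],"rotation":[0,0,0],"gripper":0},{"delta_pos":[-24,-38,0],"rotation":[0,0,0],"gripper":0},{"delta_pos":[-24,-38,0],"rotation":[0,0,0],"gripper":0},{"delta_pos":[-24,-38,0],"rotation":[0,0,0],"gripper":0},{"delta_pos":[-24,-38,0],"rotation":[0,0,0],"gripper":0}]'
python3 -c "
from h import *
print(rel([0.6,-0.15,0.26],np.pi))"
```

```text
clock: 1.02
ee_pos: [0.3226, 0.3244, 0.2618]
tool_rot: [3.141, -0.001, 3.141]
wrist_force: [0.5, 0.4, 0.0]
finger_gap: 0.0876
(array([-27.78, -47.42,   0.14]), array([ 0.00022693, -0.00093401, -0.00073682]))
```

```bash
python3 -m handwheel '[{"delta_pos":[-28,-47.5,0],"rotation":[0,0,0],"gripper":0},{"delta_pos":[-28,-47.5,0],"rotation":[0,0,0],"gripper":0},{"delta_pos":[-28,-47.5,0],"rotation":[0,0,0],"gripper":0},{"delta_pos":[-28,-47.5,0],"rotation":[0,0,0],"gripper":0},{"delta_pos":[-28,-47.5,0],"rotation":[0,0,0],"gripper":0},{"delta_pos":[-28,-47.5,0],"rotation":[0,0,0],"gripper":0},{"delta_pos":[-28,-47.5,0],"rotation":[0,0,0],"gripper":0},{"delta_pos":[-28,-47.5,0],"rotation":[0,0,0],"gripper":0}]'
python3 -m handwheel '[{"delta_pos":[-11,-19,0],"rotation":[0,0,0],"gripper":0},{"delta_pos":[-11,-19,0],"rotation":[0,0,0],"gripper":0},{"delta_pos":[-11,-19,0],"rotation":[0,0,0],"gripper":0},{"delta_pos":[-11,-19,0],"rotation":[0,0,0],"gripper":0},{"delta_pos":[-11,-19,0],"rotation":[0,0,0],"gripper":0},{"delta_pos":[-11,-19,0],"rotation":[0,0,0],"gripper":0},{"delta_pos":[-11,-19,0],"rotation":[0,0,0],"gripper":0}]'
python3 -c "
from h import *
print(rel([0.6,-0.15,0.26],np.pi))
import pickle
m=camera_model('wrist'); im=capture('wrist')[:,:,::-1]; cv2.imwrite('pics/w1.png',im); pickle.dump(m,open('w1.pkl','wb')); print(m, status.sense()['ee_pos'])
for n,P in dict(L=[.602,-.2446,.006],M=[.457,-.304,.006],tip=[.587,-.067,.12]).items(): print(n,pix(m,P))
"
```

```text
clock: 1.68
ee_pos: [0.4908, 0.037, 0.2609]
tool_rot: [3.141, -0.003, 3.137]
wrist_force: [0.3, 1.1, 0.3]
finger_gap: 0.088
clock: 2.27
ee_pos: [0.6002, -0.1563, 0.2588]
tool_rot: [3.141, -0.005, 3.13]
wrist_force: [-0.7, 0.4, -1.1]
finger_gap: 0.0876
(array([ 0.03,  0.62, -0.12]), array([ 0.00034775, -0.00465945, -0.01135367]))
{'camera_matrix': array([[326.96915367,   0.        , 274.66062689],
       [  0.        , 326.96915367, 215.04335847],
       [  0.        ,   0.        ,   1.        ]]), 'position': array([ 0.53633493, -0.15406859,  0.42009076]), 'orientation': array([2.90095884e+00, 3.11901886e-04, 1.55935888e+00])} [ 0.59919729 -0.15435491  0.2588087 ]
L [204.55172449 188.51745487]
M [146.24484998  66.70870049]
tip [369.25772926 189.94748176]
```

View pics/w1.png

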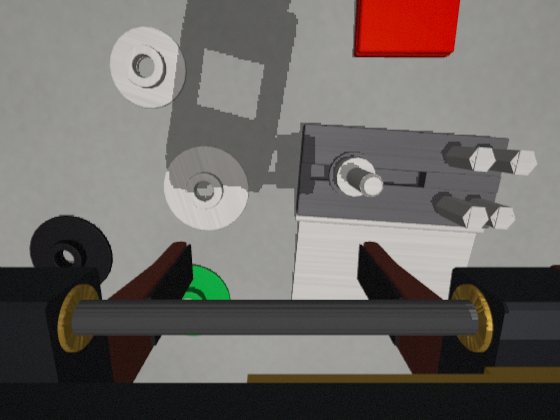

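```bash
cat > circ.py <<'E'
from h import *
def circ(im,m,P0,r,tol=0.08,win=None,p2=8,up=4):
    "Hough circle near projected point P0 (world, at rim height), radius r m -> world, pixel"
    c=pix(m,P0); q=pix(m,np.add(P0,[0,r,0])); rp=np.hypot(*(q-c)); w=int(rp*1.5+6)
    x0,y0=int(c[0])-w,int(c[1])-w; x0=max(x0,0);y0=max(y0,0)
    g=cv2.cvtColor(im[y0:y0+2*w,x0:x0+2*w],cv2.COLOR_BGR2GRAY)
    g=cv2.GaussianBlur(cv2.resize(g,None,fx=up,fy=up,interpolation=cv2.INTER_CUBIC),(0,0),up*.5)
    h=cv2.HoughCircles(g,cv2.HOUGH_GRADIENT,1,300,param1=60,param2=p2,minRadius=int(rp*up*(1-tol)),maxRadius=int(rp*up*(1+tol)))
    if h is None: return None
    u=(h[0,0,:2]+.5)/up-.5+[x0,y0]; 
    return onz(m,u,P0[2]),u,h[0,0,2]/up,rp
E
python3 - <<'E'
from circ import *; import pickle
im=cv2.imread("pics/w1.png"); m=pickle.load(open("w1.pkl","rb")); big=cv2.resize(im,None,fx=4,fy=4,interpolation=cv2.INTER_CUBIC)
for n,P,r in [("Lfl",[.602,-.2446,.006],.055),("Lhub",[.602,-.2446,.02],.023),("Lbore",[.602,-.2446,.02],.0125),
  ("Mfl",[.457,-.304,.006],.045),("Mhub",[.457,-.304,.02],.023),("Mbore",[.457,-.304,.02],.0125),
  ("tip",[.587,-.067,.12],.0085),("post",[.587,-.067,.115],.011),("should",[.587,-.067,.055],.022),("foot",[.587,-.067,.036],.027)]:
    o=circ(im,m,P,r,.1); print(n,*[np.round(x,4) for x in o] if o else None)
    if o: cv2.circle(big,tuple(int(v*4) for v in o[1]),int(o[2]*4),(0,0,255),1)
a=big[480:960,560:1080]; b=big[520:1000,1160:1640]; 
t=cv2.imread("pics/top0.png"); mt=camera_model("top")
for n,P,r in [("Lfl",[.602,-.2446,.006],.055),("Mfl",[.457,-.304,.006],.045),("Sfl",[.417,.285,.006],.035),("should",[.587,-.067,.055],.022)]:
    o=circ(t,mt,P,r,.12); print("top",n,*[np.round(x,4) for x in o] if o else None)
cv2.imwrite("pics/c1.png",np.hstack([a[:480,:400],b[:480,:400]]))
E
```

```text
Lfl [ 0.6036 -0.2403  0.006 ] [208.   189.75] 39.925 43.003
Lhub [ 0.6019 -0.2427  0.02  ] [203.75 190.25] 19.175 18.5829
Lbore [ 0.6022 -0.243   0.02  ] [203.5 190.5] 10.275 10.0986
Mfl [ 0.4533 -0.2995  0.006 ] [149.75  63.25] 40.35 38.3143
Mhub [ 0.4597 -0.3049  0.02  ] [141.    66.75] 21.55 20.298
Mbore [ 0.4571 -0.3029  0.02  ] [142.5   64.25] 11.0 11.0306
tip [ 0.5833 -0.064   0.12  ] [372.75 186.  ] 9.25 9.1735
post [ 0.5764 -0.0779  0.115 ] [356.75 178.  ] 10.9 11.6846
should [ 0.5837 -0.0632  0.055 ] [356.5 177.5] 20.075 19.6512
foot [ 0.5835 -0.0642  0.036 ] [351.75 175.25] 22.6 22.9609
top Lfl [ 0.6008 -0.2436  0.006 ] [353.25 203.  ] 20.25 20.4246
top Mfl [ 0.4582 -0.3047  0.006 ] [379. 256.] 16.925 17.1649
top Sfl [0.4154 0.2863 0.006 ] [152.25 274.75] 12.625 13.5166
top should [ 0.5827 -0.065   0.055 ] [287.25 206.5 ] 8.525 8.6104
```

View pics/c1.png

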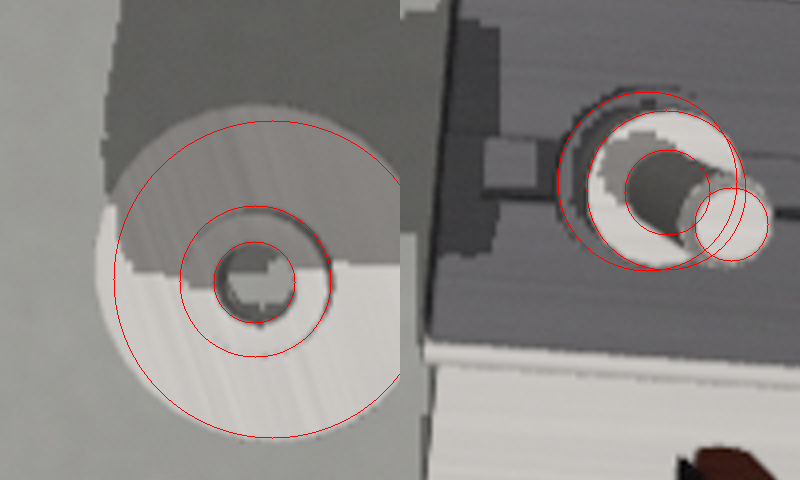

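```bash
python3 -c "
from h import *
print(rel([0.602,-0.243,0.04],np.pi))"
python3 -m handwheel '[{"delta_pos":[-0.3,-4,5],"rotation":[0,-0.005,-0.012],"gripper":0},{"delta_pos":[-0.3,-8.8,10],"rotation":[0,-0.005,-0.012],"gripper":0},{"delta_pos":[-0.3,-8.8,22],"rotation":[0,-0.005,-0.012],"gripper":0},{"delta_pos":[-0.3,-8.8,22],"rotation":[0,-0.005,-0.012],"gripper":0},{"delta_pos":[-0.3,-8.8,22],"rotation":[0,-0.005,-0.012],"gripper":0},{"delta_pos":[-0.3,-8.8,22],"rotation":[0,-0.005,-0.012],"gripper":0},{"delta_pos":[-0.3,-8.8,22],"rotation":[0,-0.005,-0.012],"gripper":0},{"delta_pos":[-0.3,-8.8,22],"rotation":[0,-0.005,-0.012],"gripper":0}]'
python3 -c "
from h import *
print(rel([0.602,-0.243,0.0095],np.pi))"
```

```text
(array([-0.49, -8.89, 21.87]), array([ 0.00121837, -0.00554669, -0.0097826 ]))
clock: 2.98
ee_pos: [0.5979, -0.2399, 0.037]
tool_rot: [3.138, -0.006, -3.14]
wrist_force: [0.0, -0.4, -0.2]
finger_gap: 0.0876
(array([-0.42, -0.32,  2.75]), array([ 0.00377012, -0.00584621,  0.00177747]))
```

```bash
python3 -m handwheel '[{"delta_pos":[-0.4,-0.3,1.5],"rotation":[0.003,-0.006,0],"gripper":0},{"delta_pos":[-0.4,-0.3,2.8],"rotation":[0.003,-0.006,0],"gripper":0},{"delta_pos":[-0.4,-0.3,2.8],"rotation":[0.003,-0.006,0],"gripper":0},{"delta_pos":[-0.4,-0.3,2.8],"rotation":[0.003,-0.006,0],"gripper":0},{"delta_pos":[-0.4,-0.3,2.8],"rotation":[0.003,-0.006,0],"gripper":0}]'
python3 -c "
from h import *
print(rel([0.602,-0.243,0.0095],np.pi))"
```

```text
clock: 3.4
ee_pos: [0.6026, -0.2426, 0.0107]
tool_rot: [3.141, 0.002, -3.14]
wrist_force: [0.4, 0.2, 0.3]
finger_gap: 0.0878
(array([ 0.06, -0.04,  0.12]), array([0.0001121 , 0.00191383, 0.00201864]))
```

Within 1 mm; close on the hub (expect 46 mm), then lift.

```bash
python3 -m handwheel '[{"delta_pos":[0.05,0,0.15],"rotation":[0,0,0],"gripper":0},{"delta_pos":[0.05,0,0.15],"rotation":[0,0,0],"gripper":1},{"delta_pos":[0.05,0,0.15],"rotation":[0,0,0],"gripper":1},{"delta_pos":[0.05,0,0.15],"rotation":[0,0,0],"gripper":1},{"delta_pos":[0.05,0,0.15],"rotation":[0,0,0],"gripper":1},{"delta_pos":[0.05,0,0.15],"rotation":[0,0,0],"gripper":1},{"delta_pos":[0.05,0,0.15],"rotation":[0,0,0],"gripper":1}]'
```

```text
clock: 3.98
ee_pos: [0.6021, -0.2426, 0.0091]
tool_rot: [3.141, 0.002, -3.14]
wrist_force: [-0.7, 1.0, 0.5]
finger_gap: 0.0514
```

```bash
python3 -m handwheel '[{"delta_pos":[0,0,0],"rotation":[0,0,0],"gripper":1},{"delta_pos":[0,0,0],"rotation":[0,0,0],"gripper":1},{"delta_pos":[0,0,0],"rotation":[0,0,0],"gripper":1},{"delta_pos":[0,0,0],"rotation":[0,0,0],"gripper":1}]'
python3 -m handwheel '[{"delta_pos":[0,0,-2],"rotation":[0,0,0],"gripper":1},{"delta_pos":[0,0,-5],"rotation":[0,0,0],"gripper":1},{"delta_pos":[0,0,-8],"rotation":[0,0,0],"gripper":1},{"delta_pos":[0,0,-11],"rotation":[0,0,0],"gripper":1},{"delta_pos":[0,0,-14],"rotation":[0,0,0],"gripper":1},{"delta_pos":[0,0,-16],"rotation":[0,0,0],"gripper":1},{"delta_pos":[0,0,-16],"rotation":[0,0,0],"gripper":1},{"delta_pos":[0,0,-16],"rotation":[0,0,0],"gripper":1}]'
python3 -c "
from h import *
print(rel([0.5835,-0.064,0.165],np.pi))"
```

```text
clock: 4.32
ee_pos: [0.6021, -0.2428, 0.0091]
tool_rot: [-3.142, 0.002, -3.14]
wrist_force: [0.0, -1.4, 0.3]
finger_gap: 0.0454
clock: 4.98
ee_pos: [0.6018, -0.2427, 0.1693]
tool_rot: [-3.141, 0.003, -3.14]
wrist_force: [-0.4, -0.3, -3.5]
finger_gap: 0.0454
(array([ 1.8 , 17.87,  0.42]), array([-0.0003068 ,  0.00291711,  0.00197445]))
```

```bash
python3 -m handwheel '[{"delta_pos":[0.3,2.5,0],"rotation":[0,0,0],"gripper":1},{"delta_pos":[0.6,5.5,0],"rotation":[0,0,0],"gripper":1},{"delta_pos":[0.9,9,0],"rotation":[0,0,0],"gripper":1},{"delta_pos":[1.2,12,0],"rotation":[0,0,0],"gripper":1},{"delta_pos":[1.5,15,0],"rotation":[0,0,0],"gripper":1},{"delta_pos":[1.8,17.5,0],"rotation":[0,0,0],"gripper":1},{"delta_pos":[1.8,17.9,0],"rotation":[0,0,0],"gripper":1},{"delta_pos":[1.8,17.9,0],"rotation":[0,0,0],"gripper":1}]'
python3 - <<'E'
from h import *; import pickle
m=camera_model("wrist"); im=capture("wrist")[:,:,::-1]; print(status.sense()["ee_pos"],rel([0.5835,-0.064,0.165],np.pi))
pickle.dump((m,status.sense()["ee_pos"]),open("w2.pkl","wb")); cv2.imwrite("pics/w2.png",im)
t=capture("side")[:,:,::-1]; cv2.imwrite("pics/s2.png",t)
ms=camera_model("side"); p=pix(ms,[.5835,-.064,.12]).astype(int); print(p)
c=cv2.resize(t[p[1]-65:p[1]+70,p[0]-60:p[0]+60],None,fx=3,fy=3); 
b=np.zeros((420,920,3),np.uint8); b[:,:560]=im; b[:405,560:]=c; cv2.imwrite("pics/c2.png",cv2.resize(b,(800,365)))
E
```

```text
clock: 5.65
ee_pos: [0.5818, -0.0619, 0.1668]
tool_rot: [3.141, -0.001, -3.137]
wrist_force: [-0.1, -0.7, -3.3]
finger_gap: 0.0454
[ 0.5824102  -0.0631533   0.16725334] (array([-0.11, -0.09,  0.23]), array([-0.00015964, -0.00024806,  0.00353768]))
[279 179]
```

View pics/c2.png

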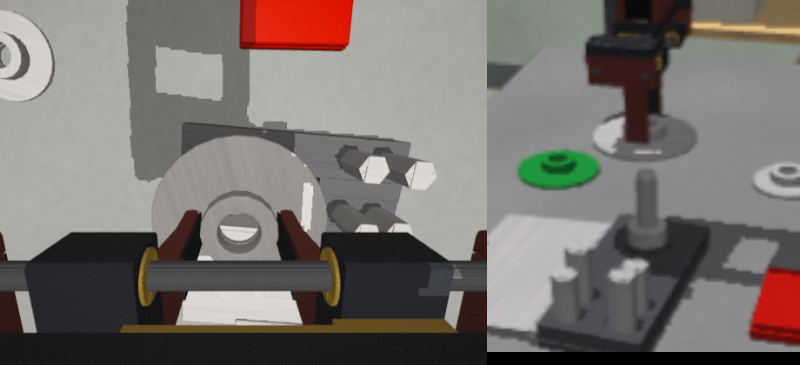

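Run:
```python
from circ import *; import pickle
im=cv2.imread("pics/w2.png"); m,ee=pickle.load(open("w2.pkl","rb")); zt=ee[2]+.0109
for n,dz,r in [("bore",0,.0125),("hub",0,.023),("flange",-.014,.055)]:
    o=circ(im,m,[ee[0],ee[1],zt+dz],r,.06)
    print(n,o and (np.round(o[0],4),"off",np.round(o[0]-ee,4)[:2],o[1:]))
```

```text
bore (array([ 0.5734, -0.0607,  0.1782]), 'off', array([-0.009 ,  0.0025]), (array([274.5, 252.5]), np.float32(24.1), np.float64(25.383837218080902)))
hub (array([ 0.5791, -0.0606,  0.1782]), 'off', array([-0.0033,  0.0025]), (array([274.5, 263.5]), np.float32(44.6), np.float64(46.70393445591501)))
flange (array([ 0.5819, -0.0605,  0.1642]), 'off', array([-0.0005,  0.0027]), (array([274.75, 258.25]), np.float32(102.975), np.float64(102.97905952225643)))
```

```bash
python3 -m handwheel '[{"delta_pos":[-0.1,-0.2,0],"rotation":[0,0,0],"gripper":1},{"delta_pos":[-0.1,-0.2,1],"rotation":[0,0,0],"gripper":1},{"delta_pos":[-0.1,-0.2,2.5],"rotation":[0,0,0],"gripper":1},{"delta_pos":[-0.1,-0.2,3.3],"rotation":[0,0,0],"gripper":1},{"delta_pos":[-0.1,-0.2,3.3],"rotation":[0,0,0],"gripper":1},{"delta_pos":[-0.1,-0.2,3.3],"rotation":[0,0,0],"gripper":1}]'
python3 - <<'E'
from circ import *
s=status.sense(); ee=s["ee_pos"]; m=camera_model("wrist"); im=np.ascontiguousarray(capture("wrist")[:,:,::-1])
o=circ(im,m,[ee[0],ee[1],ee[2]+.0109-.014],.055,.06); print("flange off",np.round(o[0]-ee,4),o[2:])
print(rel([0.5833,-0.065,0.064],np.pi))
E
```

```text
clock: 6.25
ee_pos: [0.5833, -0.0665, 0.1338]
tool_rot: [-3.141, -0.001, -3.14]
wrist_force: [0.1, 0.2, -3.8]
finger_gap: 0.0454
flange off [ 0.0004  0.0016 -0.0031] (np.float32(103.2), np.float64(102.83622273284567))
(array([0.06, 0.14, 7.05]), array([-0.00034408,  0.00030245,  0.00191974]))
```

```bash
python3 -m handwheel '[{"delta_pos":[0,0.1,0],"rotation":[0,0,0],"gripper":1},{"delta_pos":[0,0.1,0.5],"rotation":[0,0,0],"gripper":1},{"delta_pos":[0,0.1,1],"rotation":[0,0,0],"gripper":1},{"delta_pos":[0,0.1,1.5],"rotation":[0,0,0],"gripper":1},{"delta_pos":[0,0.1,2],"rotation":[0,0,0],"gripper":1},{"delta_pos":[0,0.1,2],"rotation":[0,0,0],"gripper":1}]'
```

```text
clock: 6.8
ee_pos: [0.5831, -0.0652, 0.1132]
tool_rot: [-3.142, -0.002, -3.14]
wrist_force: [-0.2, -0.4, -4.3]
finger_gap: 0.0452
```

```bash
python3 -m handwheel '[{"delta_pos":[0,0,1],"rotation":[0,0,0],"gripper":1},{"delta_pos":[0,0,2],"rotation":[0,0,0],"gripper":1},{"delta_pos":[0,0,3],"rotation":[0,0,0],"gripper":1},{"delta_pos":[0,0,4],"rotation":[0,0,0],"gripper":1},{"delta_pos":[0,0,4.5],"rotation":[0,0,0],"gripper":1},{"delta_pos":[0,0,4.7],"rotation":[0,0,0],"gripper":1},{"delta_pos":[0,0,4.7],"rotation":[0,0,0],"gripper":1}]'
```

```text
clock: 7.38
ee_pos: [0.5827, -0.0652, 0.0654]
tool_rot: [3.142, -0.003, -3.14]
wrist_force: [-0.0, 0.5, -4.1]
finger_gap: 0.0453
```

```bash
python3 -m handwheel '[{"delta_pos":[0,0,0.1],"rotation":[0,0,0],"gripper":1},{"delta_pos":[0,0,0.15],"rotation":[0,0,0],"gripper":1},{"delta_pos":[0,0,0.15],"rotation":[0,0,0],"gripper":1},{"delta_pos":[0,0,0.1],"rotation":[0,0,0],"gripper":0},{"delta_pos":[0,0,0.1],"rotation":[0,0,0],"gripper":0},{"delta_pos":[0,0,0.1],"rotation":[0,0,0],"gripper":0},{"delta_pos":[0,0,0.1],"rotation":[0,0,0],"gripper":0},{"delta_pos":[0,0,0.1],"rotation":[0,0,0],"gripper":0}]'
```

```text
clock: 8.05
ee_pos: [0.5829, -0.0652, 0.0646]
tool_rot: [3.142, -0.002, -3.14]
wrist_force: [0.3, 0.3, 0.9]
finger_gap: 0.0751
```

```bash
python3 -m handwheel '[{"delta_pos":[0,0,0],"rotation":[0,0,0],"gripper":0},{"delta_pos":[0,0,-2],"rotation":[0,0,0],"gripper":0},{"delta_pos":[0,0,-5],"rotation":[0,0,0],"gripper":0},{"delta_pos":[0,0,-9],"rotation":[0,0,0],"gripper":0},{"delta_pos":[0,0,-13],"rotation":[0,0,0],"gripper":0},{"delta_pos":[0,-4,-13],"rotation":[0,0,0],"gripper":0},{"delta_pos":[0,-8,-13],"rotation":[0,0,0],"gripper":0},{"delta_pos":[0,-12,-13],"rotation":[0,0,0],"gripper":0}]'
python3 - <<'E'
from h import *; import pickle
m=camera_model("wrist"); im=capture("wrist")[:,:,::-1]; cv2.imwrite("pics/w3.png",im); pickle.dump(m,open("w3.pkl","wb"))
print(rel([0.457,-0.3045,0.1],np.pi))
t=capture("side")[:,:,::-1]; cv2.imwrite("pics/s3.png",t); p=pix(camera_model("side"),[.5835,-.064,.065]).astype(int)
c=cv2.resize(t[p[1]-60:p[1]+60,p[0]-60:p[0]+60],None,fx=3.5,fy=3.5)
cv2.imwrite("pics/c3.png",cv2.resize(np.hstack([im,c]),(800,343)))
E
```

```text
clock: 8.72
ee_pos: [0.584, -0.1861, 0.1962]
tool_rot: [-3.141, 0.0, -3.137]
wrist_force: [0.2, 0.3, 0.2]
finger_gap: 0.0878
(array([ 12.7 , -11.11,   9.62]), array([-0.00394121,  0.00041388,  0.00047098]))
```

View pics/c3.png

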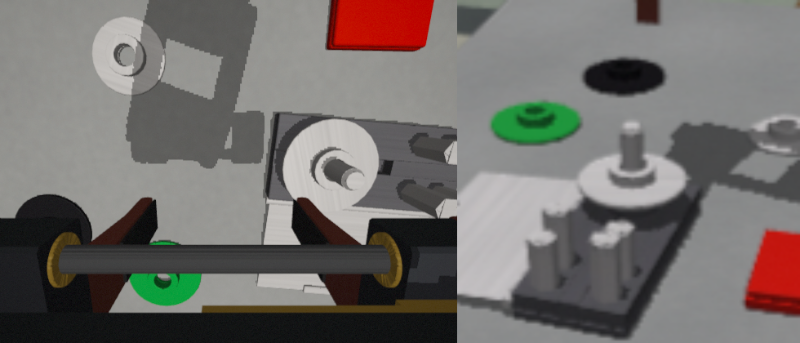

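```bash
python3 - <<'E'
from circ import *; import pickle
im=cv2.imread("pics/w3.png"); m=pickle.load(open("w3.pkl","rb"))
for n,P,r in [("Lfl",[.5835,-.064,.061],.055),("tip",[.5835,-.064,.12],.0085),("Mfl",[.457,-.303,.006],.045),("Mhub",[.457,-.303,.02],.023),("Mbore",[.457,-.303,.02],.0125)]:
    o=circ(im,m,P,r,.06); print(n,*[np.round(x,4) for x in o] if o else None)
E
python3 -m handwheel '[{"delta_pos":[3,-2.7,0],"rotation":[0,0,0],"gripper":0},{"delta_pos":[6,-5.4,0],"rotation":[0,0,0],"gripper":0},{"delta_pos":[9,-8,3],"rotation":[0,0,0],"gripper":0},{"delta_pos":[12.7,-11,6],"rotation":[0,0,0],"gripper":0},{"delta_pos":[12.7,-11.1,10],"rotation":[0,0,0],"gripper":0},{"delta_pos":[12.7,-11.1,12],"rotation":[0,0,0],"gripper":0},{"delta_pos":[12.7,-11.1,12],"rotation":[0,0,0],"gripper":0}]'
python3 - <<'E'
from circ import *
m=camera_model("wrist"); im=np.ascontiguousarray(capture("wrist")[:,:,::-1]); cv2.imwrite("pics/w4.png",im)
for n,P,r in [("Mfl",[.457,-.303,.006],.045),("Mhub",[.457,-.303,.02],.023),("Mbore",[.457,-.303,.02],.0125)]:
    o=circ(im,m,P,r,.06); print(n,*[np.round(x,4) for x in o] if o else None)
print(rel([0.457,-0.3045,0.0095],np.pi))
E
```

```text
Lfl [ 0.5867 -0.0607  0.061 ] [408.5 208.5] 62.325 59.3983
tip [ 0.5835 -0.0637  0.12  ] [436. 222.] 11.6 11.3185
Mfl [ 0.4605 -0.3003  0.006 ] [159.75  72.  ] 43.2 45.1863
Mhub [ 0.46   -0.3038  0.02  ] [151.    68.75] 24.25 24.0996
Mbore [ 0.4571 -0.3031  0.02  ] [151.5  65.5] 13.05 13.0974
clock: 9.4
ee_pos: [0.4515, -0.2989, 0.0702]
tool_rot: [3.137, -0.009, 3.137]
wrist_force: [-1.2, 0.7, -0.1]
finger_gap: 0.0874
Mfl [ 0.4588 -0.3034  0.006 ] [266.25 236.75] 62.65 62.4306
Mhub [ 0.4553 -0.3031  0.02  ] [266.25 238.  ] 32.725 33.8727
Mbore [ 0.4573 -0.3031  0.02  ] [266.25 240.75] 18.35 18.4111
(array([-0.37, -0.52,  6.34]), array([ 0.0024092 , -0.00642651, -0.00365767]))
```

```bash
python3 -m handwheel '[{"delta_pos":[-0.4,-0.5,1],"rotation":[0,-0.006,0],"gripper":0},{"delta_pos":[-0.4,-0.5,3],"rotation":[0,-0.006,0],"gripper":0},{"delta_pos":[-0.4,-0.5,5],"rotation":[0,-0.006,0],"gripper":0},{"delta_pos":[-0.4,-0.5,6],"rotation":[0,-0.006,0],"gripper":0},{"delta_pos":[-0.4,-0.5,6.3],"rotation":[0,-0.006,0],"gripper":0},{"delta_pos":[-0.4,-0.5,6.3],"rotation":[0,-0.006,0],"gripper":0}]'
python3 -c "
from h import *
print(rel([0.4572,-0.3045,0.0092],np.pi))"
```

```text
clock: 9.95
ee_pos: [0.4582, -0.3041, 0.0106]
tool_rot: [3.139, -0.0, 3.139]
wrist_force: [-0.1, 0.1, -0.3]
finger_gap: 0.088
(array([ 0.1 , -0.05,  0.14]), array([ 2.17103019e-03, -3.47144628e-05, -2.71000125e-03]))
```

```bash
python3 -m handwheel '[{"delta_pos":[0.1,0,0.15],"rotation":[0,0,0],"gripper":0},{"delta_pos":[0.1,0,0.15],"rotation":[0,0,0],"gripper":0.3},{"delta_pos":[0.1,0,0.15],"rotation":[0,0,0],"gripper":1},{"delta_pos":[0.1,0,0.15],"rotation":[0,0,0],"gripper":1},{"delta_pos":[0.1,0,0.15],"rotation":[0,0,0],"gripper":1},{"delta_pos":[0.1,0,0.15],"rotation":[0,0,0],"gripper":1},{"delta_pos":[0.1,0,0.15],"rotation":[0,0,0],"gripper":1},{"delta_pos":[0.1,0,0.15],"rotation":[0,0,0],"gripper":1}]'
python3 -m handwheel '[{"delta_pos":[0,0,0],"rotation":[0,0,0],"gripper":1},{"delta_pos":[0,0,0],"rotation":[0,0,0],"gripper":1},{"delta_pos":[0,0,-2],"rotation":[0,0,0],"gripper":1},{"delta_pos":[0,0,-5],"rotation":[0,0,0],"gripper":1},{"delta_pos":[0,0,-9],"rotation":[0,0,0],"gripper":1},{"delta_pos":[0,0,-13],"rotation":[0,0,0],"gripper":1},{"delta_pos":[0,0,-16],"rotation":[0,0,0],"gripper":1},{"delta_pos":[0,0,-16],"rotation":[0,0,0],"gripper":1}]'
python3 -c "
from h import *
print(rel([0.5831,-0.0652,0.165],np.pi))"
```

```text
clock: 10.62
ee_pos: [0.4572, -0.3042, 0.0092]
tool_rot: [3.14, 0.0, 3.139]
wrist_force: [-1.0, 1.0, 1.3]
finger_gap: 0.0455
clock: 11.28
ee_pos: [0.46, -0.3065, 0.175]
tool_rot: [-3.138, 0.008, 3.139]
wrist_force: [1.0, -0.5, -3.4]
finger_gap: 0.0454
(array([-12.23,  24.17,   1.01]), array([-0.00354739,  0.00805996, -0.00277843]))
```

```bash
python3 -m handwheel '[{"delta_pos":[-1.5,3,0],"rotation":[0,0,0],"gripper":1},{"delta_pos":[-3,6,0],"rotation":[0,0,0],"gripper":1},{"delta_pos":[-5,10,0],"rotation":[0,0,0],"gripper":1},{"delta_pos":[-6.8,13.5,0],"rotation":[0,0,0],"gripper":1},{"delta_pos":[-8.5,17,0],"rotation":[0,0,0],"gripper":1},{"delta_pos":[-10.2,20.2,0],"rotation":[0,0,0],"gripper":1},{"delta_pos":[-11.5,22.8,0],"rotation":[0,0,0],"gripper":1},{"delta_pos":[-12.2,24.2,0],"rotation":[0,0,0],"gripper":1}]'
python3 -m handwheel '[{"delta_pos":[0,0,0],"rotation":[0,0,0],"gripper":1}]'
python3 - <<'E'
from h import *
print(rel([0.5831,-0.0652,0.133],np.pi))
E
```

```text
clock: 11.95
ee_pos: [0.583, -0.0616, 0.1734]
tool_rot: [-3.139, 0.006, 3.141]
wrist_force: [-0.5, -0.5, -3.4]
finger_gap: 0.0453
clock: 12.03
ee_pos: [0.5835, -0.0587, 0.1719]
tool_rot: [-3.14, 0.005, -3.139]
wrist_force: [0.0, 0.1, -3.9]
finger_gap: 0.0457
(array([ 0.07, -0.64,  3.89]), array([-0.00198063,  0.00511814,  0.00255591]))
```

```bash
python3 -m handwheel '[{"delta_pos":[0.05,-0.6,0],"rotation":[0,0.005,0],"gripper":1},{"delta_pos":[0.05,-0.65,1],"rotation":[0,0.005,0],"gripper":1},{"delta_pos":[0.05,-0.65,2.5],"rotation":[0,0.005,0],"gripper":1},{"delta_pos":[0.05,-0.65,3.8],"rotation":[0,0.005,0],"gripper":1},{"delta_pos":[0.05,-0.65,3.8],"rotation":[0,0.005,0],"gripper":1},{"delta_pos":[0.05,-0.65,3.8],"rotation":[0,0.005,0],"gripper":1}]'
python3 - <<'E'
from circ import *
s=status.sense(); ee=s["ee_pos"]; m=camera_model("wrist"); im=np.ascontiguousarray(capture("wrist")[:,:,::-1])
o=circ(im,m,[ee[0],ee[1],ee[2]+.0109-.014],.045,.06); print("flange off",np.round(o[0]-ee,4),o[2:])
print(rel([0.5831,-0.0653,0.113],np.pi))
E
```

```text
clock: 12.53
ee_pos: [0.5818, -0.0665, 0.1325]
tool_rot: [-3.14, -0.003, -3.141]
wrist_force: [0.7, -0.4, -2.8]
finger_gap: 0.0456
flange off [-0.0156  0.0038 -0.0031] (np.float32(79.45), np.float64(84.16777591607911))
(array([-0.05,  0.11,  2.04]), array([-0.00192682, -0.00104175,  0.00100875]))
```

```bash
python3 -m handwheel '[{"delta_pos":[-0.1,0.1,0],"rotation":[0,0,0],"gripper":1},{"delta_pos":[-0.1,0.1,0.5],"rotation":[0,0,0],"gripper":1},{"delta_pos":[-0.1,0.1,1],"rotation":[0,0,0],"gripper":1},{"delta_pos":[-0.1,0.1,1.5],"rotation":[0,0,0],"gripper":1},{"delta_pos":[-0.1,0.1,2],"rotation":[0,0,0],"gripper":1},{"delta_pos":[-0.1,0.1,2],"rotation":[0,0,0],"gripper":1}]'
```

```text
clock: 13.08
ee_pos: [0.5829, -0.0653, 0.1121]
tool_rot: [-3.14, -0.003, -3.14]
wrist_force: [0.1, 0.4, -3.2]
finger_gap: 0.0454
```

Threaded without contact. Home TCP is 0.075 + 0.0092 = 0.0842.

```bash
python3 -m handwheel '[{"delta_pos":[0,0,1],"rotation":[0,0,0],"gripper":1},{"delta_pos":[0,0,2],"rotation":[0,0,0],"gripper":1},{"delta_pos":[0,0,2.5],"rotation":[0,0,0],"gripper":1},{"delta_pos":[0,0,2.7],"rotation":[0,0,0],"gripper":1},{"delta_pos":[0,0,2.75],"rotation":[0,0,0],"gripper":1},{"delta_pos":[0,0,2.75],"rotation":[0,0,0],"gripper":1},{"delta_pos":[0,0,2.75],"rotation":[0,0,0],"gripper":1}]'
```

```text
clock: 13.67
ee_pos: [0.583, -0.0654, 0.0845]
tool_rot: [-3.14, -0.002, -3.14]
wrist_force: [-0.1, 0.0, -2.2]
finger_gap: 0.0452
```

```bash
python3 -m handwheel '[{"delta_pos":[0,0,0.05],"rotation":[0,0,0],"gripper":0},{"delta_pos":[0,0,0.05],"rotation":[0,0,0],"gripper":0},{"delta_pos":[0,0,0],"rotation":[0,0,0],"gripper":0},{"delta_pos":[0,0,0],"rotation":[0,0,0],"gripper":0},{"delta_pos":[0,0,0],"rotation":[0,0,0],"gripper":0},{"delta_pos":[0,0,0],"rotation":[0,0,0],"gripper":0},{"delta_pos":[0,0,-3],"rotation":[0,0,0],"gripper":0},{"delta_pos":[0,0,-6],"rotation":[0,0,0],"gripper":0}]'
python3 -m handwheel '[{"delta_pos":[0,0,-4],"rotation":[0,0,0],"gripper":0},{"delta_pos":[0,0,-8],"rotation":[0,0,0],"gripper":0},{"delta_pos":[0,3,-10],"rotation":[0,0,0],"gripper":0},{"delta_pos":[2,7,-10],"rotation":[0,0,0],"gripper":0},{"delta_pos":[4,11,-10],"rotation":[0,0,0],"gripper":0},{"delta_pos":[6,14,-10],"rotation":[0,0,0],"gripper":0},{"delta_pos":[8,17,-10],"rotation":[0,0,0],"gripper":0},{"delta_pos":[10,20,-10],"rotation":[0,0,0],"gripper":0}]'
python3 - <<'E'
from circ import *
import pickle
m=camera_model("wrist"); im=np.ascontiguousarray(capture("wrist")[:,:,::-1]); cv2.imwrite("pics/w5.png",im); pickle.dump(m,open("w5.pkl","wb"))
for n,P,r in [("Sfl",[.416,.286,.006],.035),("Shub",[.416,.286,.02],.023),("Sbore",[.416,.286,.02],.0125)]:
    o=circ(im,m,P,r,.06); print(n,*[np.round(x,4) for x in o] if o else pix(m,P))
print(rel([0.416,0.2845,0.07],np.pi))
t=capture("side")[:,:,::-1]; cv2.imwrite("pics/s5.png",t); p=pix(camera_model("side"),[.5835,-.064,.065]).astype(int)
c=cv2.resize(t[p[1]-60:p[1]+60,p[0]-60:p[0]+60],None,fx=3.5,fy=3.5)
cv2.imwrite("pics/c5.png",cv2.resize(np.hstack([im,c]),(800,343)))
E
```

```text
clock: 14.33
ee_pos: [0.5816, -0.065, 0.1435]
tool_rot: [-3.14, -0.007, -3.14]
wrist_force: [0.6, -0.4, 1.1]
finger_gap: 0.0873
clock: 15.0
ee_pos: [0.4807, 0.1363, 0.2442]
tool_rot: [-3.141, -0.007, -3.14]
wrist_force: [1.6, 0.3, 0.6]
finger_gap: 0.0877
Sfl [0.4172 0.2822 0.006 ] [396.75 135.75] 29.45 29.5259
Shub [0.4195 0.2865 0.02  ] [404.75 137.75] 21.1 20.1076
Sbore [0.4189 0.2847 0.02  ] [403.25 137.25] 11.35 10.9277
(array([ 5.93, 14.46, 17.46]), array([ 0.00079881, -0.00941178,  0.002716  ]))
```

View pics/c5.png

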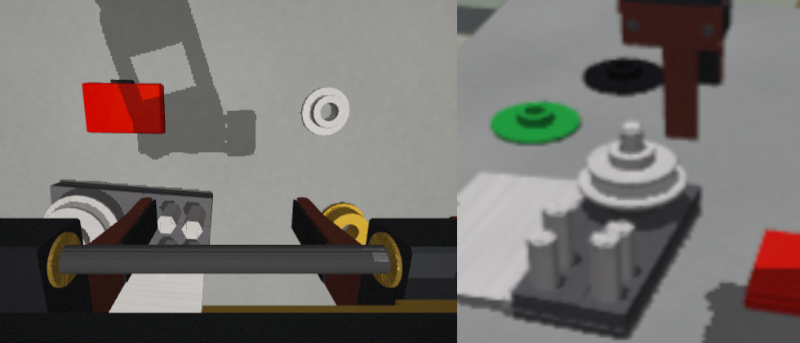

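```bash
python3 -m handwheel '[{"delta_pos":[1.3,3,3],"rotation":[0,-0.005,0],"gripper":0},{"delta_pos":[2.6,6,6],"rotation":[0,-0.005,0],"gripper":0},{"delta_pos":[3.9,9,9],"rotation":[0,-0.005,0],"gripper":0},{"delta_pos":[5,12,12],"rotation":[0,-0.005,0],"gripper":0},{"delta_pos":[5.8,14.4,15],"rotation":[0,-0.005,0],"gripper":0},{"delta_pos":[5.8,14.4,17],"rotation":[0,-0.005,0],"gripper":0},{"delta_pos":[5.8,14.4,17],"rotation":[0,-0.005,0],"gripper":0},{"delta_pos":[5.8,14.4,17],"rotation":[0,-0.005,0],"gripper":0}]'
python3 - <<'E'
from circ import *
m=camera_model("wrist"); im=np.ascontiguousarray(capture("wrist")[:,:,::-1]); cv2.imwrite("pics/w6.png",im)
for n,P,r in [("Sfl",[.4175,.285,.006],.035),("Shub",[.4175,.285,.02],.023),("Sbore",[.4175,.285,.02],.0125)]:
    o=circ(im,m,P,r,.05); print(n,*[np.round(x,4) for x in o] if o else pix(m,P))
print(rel([0.4175,0.284,0.0092],np.pi))
E
```

```text
clock: 15.77
ee_pos: [0.4185, 0.281, 0.0736]
tool_rot: [-3.139, -0.006, -3.135]
wrist_force: [-0.4, -0.4, -0.1]
finger_gap: 0.0877
Sfl [0.4167 0.2857 0.006 ] [279.5  223.25] 46.1 48.2373
Shub [0.4177 0.2853 0.02  ] [279.25 230.  ] 32.2 33.6238
Sbore [0.4165 0.2853 0.02  ] [279.25 228.25] 18.85 18.2725
(array([0.19, 0.29, 6.57]), array([-0.00091632, -0.00339583,  0.00537536]))
```

```bash
python3 -m handwheel '[{"delta_pos":[0.2,0.3,1],"rotation":[0,-0.004,0.005],"gripper":0},{"delta_pos":[0.2,0.3,3],"rotation":[0,-0.004,0.005],"gripper":0},{"delta_pos":[0.2,0.3,5],"rotation":[0,-0.004,0.005],"gripper":0},{"delta_pos":[0.2,0.3,6],"rotation":[0,-0.004,0.005],"gripper":0},{"delta_pos":[0.2,0.3,6.5],"rotation":[0,-0.004,0.005],"gripper":0},{"delta_pos":[0.2,0.3,6.5],"rotation":[0,-0.004,0.005],"gripper":0},{"delta_pos":[0.2,0.3,6.5],"rotation":[0,-0.004,0.005],"gripper":0}]'
python3 -c "
from h import *
print(rel([0.417,0.2838,0.0092],np.pi))"
```

```text
clock: 16.4
ee_pos: [0.418, 0.2841, 0.0106]
tool_rot: [-3.141, 0.001, 3.141]
wrist_force: [-1.3, -0.1, 1.4]
finger_gap: 0.0876
(array([ 0.1 , -0.03,  0.14]), array([-0.0004047 ,  0.00145567, -0.00030206]))
```

```bash
python3 -m handwheel '[{"delta_pos":[0.1,0,0.15],"rotation":[0,0,0],"gripper":0},{"delta_pos":[0.1,0,0.15],"rotation":[0,0,0],"gripper":0.3},{"delta_pos":[0.1,0,0.15],"rotation":[0,0,0],"gripper":1},{"delta_pos":[0.1,0,0.15],"rotation":[0,0,0],"gripper":1},{"delta_pos":[0.1,0,0.15],"rotation":[0,0,0],"gripper":1},{"delta_pos":[0.1,0,0.15],"rotation":[0,0,0],"gripper":1},{"delta_pos":[0.1,0,0.15],"rotation":[0,0,0],"gripper":1},{"delta_pos":[0.1,0,0.15],"rotation":[0,0,0],"gripper":1}]'
python3 -m handwheel '[{"delta_pos":[0,0,0],"rotation":[0,0,0],"gripper":1},{"delta_pos":[0,0,0],"rotation":[0,0,0],"gripper":1},{"delta_pos":[0,0,-2],"rotation":[0,0,0],"gripper":1},{"delta_pos":[0,0,-5],"rotation":[0,0,0],"gripper":1},{"delta_pos":[0,0,-9],"rotation":[0,0,0],"gripper":1},{"delta_pos":[0,0,-13],"rotation":[0,0,0],"gripper":1},{"delta_pos":[0,0,-16],"rotation":[0,0,0],"gripper":1},{"delta_pos":[0,0,-16],"rotation":[0,0,0],"gripper":1}]'
python3 - <<'E'
from circ import *
s=status.sense(); ee=s["ee_pos"]; m=camera_model("wrist"); im=np.ascontiguousarray(capture("wrist")[:,:,::-1])
o=circ(im,m,[ee[0],ee[1],ee[2]+.0109-.014],.035,.06); print("flange off",o and (np.round(o[0]-ee,4),o[2:]))
print(rel([0.5831,-0.0652,0.17],np.pi))
E
```

```text
clock: 17.07
ee_pos: [0.417, 0.2841, 0.0091]
tool_rot: [-3.141, 0.001, 3.141]
wrist_force: [-0.0, -0.6, 1.3]
finger_gap: 0.0452
clock: 17.73
ee_pos: [0.4196, 0.2861, 0.1746]
tool_rot: [3.137, 0.009, 3.141]
wrist_force: [0.5, 1.5, -3.3]
finger_gap: 0.045
flange off (array([ 0.0013,  0.0013, -0.0031]), (np.float32(64.1), np.float64(65.39900690307019)))
(array([-16.48, -35.04,   0.18]), array([ 0.00288128,  0.00658048, -0.00020967]))
```

```bash
python3 -m handwheel '[{"delta_pos":[-1.4,-3,0],"rotation":[0,0,0],"gripper":1},{"delta_pos":[-2.8,-6,0],"rotation":[0,0,0],"gripper":1},{"delta_pos":[-4.2,-9,0],"rotation":[0,0,0],"gripper":1},{"delta_pos":[-5.6,-12,0],"rotation":[0,0,0],"gripper":1},{"delta_pos":[-7,-15,0],"rotation":[0,0,0],"gripper":1},{"delta_pos":[-8.5,-18,0],"rotation":[0,0,0],"gripper":1},{"delta_pos":[-10,-21,0],"rotation":[0,0,0],"gripper":1},{"delta_pos":[-11.4,-24,0],"rotation":[0,0,0],"gripper":1}]'
python3 -c "
from h import *
print(rel([0.5831,-0.0652,0.17],np.pi))"
```

```text
clock: 18.45
ee_pos: [0.5313, 0.0435, 0.1693]
tool_rot: [3.139, 0.003, 3.141]
wrist_force: [0.2, -0.1, -2.3]
finger_gap: 0.0453
(array([ -5.19, -10.87,  -0.09]), array([ 0.00270707,  0.00254058, -0.00028917]))
```

```bash
python3 -m handwheel '[{"delta_pos":[-1.4,-3,0],"rotation":[0,0,0],"gripper":1},{"delta_pos":[-2.8,-6,0],"rotation":[0,0,0],"gripper":1},{"delta_pos":[-4.2,-8.5,0],"rotation":[0,0,0],"gripper":1},{"delta_pos":[-5,-10.5,0],"rotation":[0,0,0],"gripper":1},{"delta_pos":[-5.2,-10.9,0],"rotation":[0,0,0],"gripper":1},{"delta_pos":[-5.2,-10.9,0],"rotation":[0,0,0],"gripper":1},{"delta_pos":[-5.2,-10.9,1.5],"rotation":[0,0,0],"gripper":1},{"delta_pos":[-5.2,-10.9,3],"rotation":[0,0,0],"gripper":1}]'
python3 -c "
from h import *
print(rel([0.5831,-0.0652,0.133],np.pi))"
```

```text
clock: 19.12
ee_pos: [0.5825, -0.0644, 0.1379]
tool_rot: [3.138, 0.002, 3.142]
wrist_force: [0.7, 0.4, -2.8]
finger_gap: 0.0449
(array([-0.06, -0.08,  0.49]), array([3.19798697e-03, 1.68929013e-03, 1.77464270e-06]))
```

```bash
python3 -m handwheel '[{"delta_pos":[-0.05,-0.1,0],"rotation":[0.003,0.001,0],"gripper":1},{"delta_pos":[-0.05,-0.1,0.5],"rotation":[0.003,0.001,0],"gripper":1},{"delta_pos":[-0.05,-0.1,1],"rotation":[0.003,0.001,0],"gripper":1},{"delta_pos":[-0.05,-0.1,1.5],"rotation":[0.003,0.001,0],"gripper":1},{"delta_pos":[-0.05,-0.1,2],"rotation":[0.003,0.001,0],"gripper":1},{"delta_pos":[-0.05,-0.1,2],"rotation":[0.003,0.001,0],"gripper":1}]'
```

```text
clock: 19.62
ee_pos: [0.5825, -0.0651, 0.1172]
tool_rot: [3.141, -0.0, -3.141]
wrist_force: [-0.4, -0.3, -3.1]
finger_gap: 0.0449
```

```bash
python3 -m handwheel '[{"delta_pos":[0,0,0.5],"rotation":[0,0,0],"gripper":1},{"delta_pos":[0,0,0.9],"rotation":[0,0,0],"gripper":1},{"delta_pos":[0,0,1.2],"rotation":[0,0,0],"gripper":1},{"delta_pos":[0,0,1.25],"rotation":[0,0,0],"gripper":1},{"delta_pos":[0,0,1.25],"rotation":[0,0,0],"gripper":1},{"delta_pos":[0,0,1.25],"rotation":[0,0,0],"gripper":1}]'
```

```text
clock: 20.12
ee_pos: [0.5826, -0.0652, 0.1047]
tool_rot: [3.141, -0.0, -3.142]
wrist_force: [-0.1, 0.5, -3.4]
finger_gap: 0.0448
```

```bash
python3 -m handwheel '[{"delta_pos":[0,0,0.06],"rotation":[0,0,0],"gripper":1},{"delta_pos":[0,0,0.06],"rotation":[0,0,0],"gripper":0},{"delta_pos":[0,0,0.06],"rotation":[0,0,0],"gripper":0},{"delta_pos":[0,0,0],"rotation":[0,0,0],"gripper":0},{"delta_pos":[0,0,0],"rotation":[0,0,0],"gripper":0},{"delta_pos":[0,0,0],"rotation":[0,0,0],"gripper":0},{"delta_pos":[0,0,0],"rotation":[0,0,0],"gripper":0},{"delta_pos":[0,0,0],"rotation":[0,0,0],"gripper":0}]'
python3 -m handwheel '[{"delta_pos":[0,0,-2],"rotation":[0,0,0],"gripper":0},{"delta_pos":[0,0,-5],"rotation":[0,0,0],"gripper":0},{"delta_pos":[0,0,-9],"rotation":[0,0,0],"gripper":0},{"delta_pos":[3,0,-12],"rotation":[0,0,0],"gripper":0},{"delta_pos":[6,0,-14],"rotation":[0,0,0],"gripper":0},{"delta_pos":[7,0,-14],"rotation":[0,0,0],"gripper":0},{"delta_pos":[7,0,-14],"rotation":[0,0,0],"gripper":0},{"delta_pos":[7,0,-14],"rotation":[0,0,0],"gripper":0}]'
python3 - <<'E'
from h import *
ms=camera_model("side"); t=capture("side")[:,:,::-1]; w=capture("wrist")[:,:,::-1]
tip=pix(ms,[.5833,-.065,.115])
print("side: hub top centre pred",tip,[pix(ms,[.5833,-.065,z]).round(1) for z in (.061,.081,.101,.12)])
p=pix(ms,[.5835,-.064,.085]).astype(int)
c=cv2.resize(t[p[1]-35:p[1]+35,p[0]-45:p[0]+45],None,fx=6,fy=6)
cv2.imwrite("pics/c7.png",cv2.resize(np.hstack([w,c]),(800,306))); cv2.imwrite("pics/s7.png",t); print(p)
# bystanders in top view vs start
a=cv2.imread("pics/top0.png"); b=np.ascontiguousarray(capture("top")[:,:,::-1])
for n,f in dict(red=lambda h:((h[...,0]<8)|(h[...,0]>172))&(h[...,1]>150)&(h[...,2]>90),bronze=lambda h:(h[...,0]>14)&(h[...,0]<26)&(h[...,1]>130)&(h[...,2]>90)).items():
    for i in (a,b):
        k=f(cv2.cvtColor(i,cv2.COLOR_BGR2HSV)); k[:,320:]=0; k[330:]=0; M=cv2.moments(k.astype(np.uint8),True); print(n,round(M["m10"]/M["m00"],1),round(M["m01"]/M["m00"],1),M["m00"])
E
```

```text
clock: 20.78
ee_pos: [0.5826, -0.0651, 0.1048]
tool_rot: [3.141, -0.0, -3.141]
wrist_force: [-0.5, 0.6, -0.9]
finger_gap: 0.0864
clock: 21.45
ee_pos: [0.5127, -0.0652, 0.2446]
tool_rot: [3.141, 0.0, 3.141]
wrist_force: [0.7, -0.2, -0.7]
finger_gap: 0.0879
side: hub top centre pred [279.44374397 180.64662577] [array([279.8, 197.5]), array([279.7, 191.4]), array([279.5, 185.1]), array([279.4, 179. ])]
[279 190]
red 265.0 274.7 1078.0Traceback (most recent call last):
  File "<stdin>", line 12, in <module>
ZeroDivisionError: float division by zero
```

View pics/c7.png

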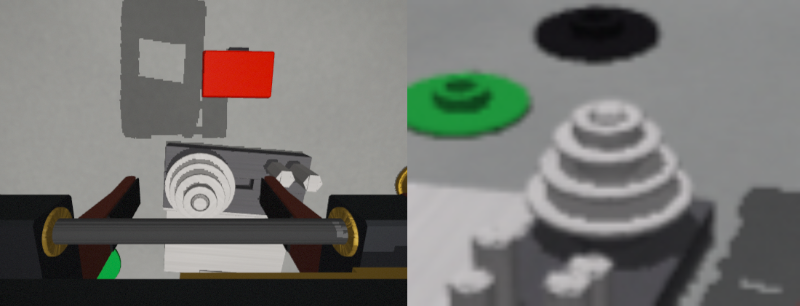

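Run:
```python
from h import *
for n,lo,hi in [("red",-1,8),("bronze",14,26)]:
    for f in ("side0","s7"):
        h=cv2.cvtColor(cv2.imread(f"pics/{f}.png"),cv2.COLOR_BGR2HSV); k=(h[...,0]>lo)&(h[...,0]<hi)&(h[...,1]>150)&(h[...,2]>70); k[:200]=0; k[:,:200]=0; k[:,360:]=0
        M=cv2.moments(k.astype(np.uint8),True); print(n,f,M["m00"],M["m00"] and (round(M["m10"]/M["m00"],1),round(M["m01"]/M["m00"],1)))
from plant import workorder
print(status.sense()["ee_pos"],workorder.finish_job())
```

```text
red side0 711.0 (335.2, 231.5)
red s7 724.0 (335.2, 231.3)
bronze side0 947.0 (227.2, 305.9)
bronze s7 948.0 (227.2, 305.9)
the job is handed in; nothing more can be done
[ 0.51327599 -0.06518972  0.24364609] None
```

I threaded the large, medium and small spacers onto the spindle in that order, all hub up. I handed the job in at about 21.5 s of the 72 s allowed. The hand-in reports no verdict, so I don't know the judged result.

- **Spindle:** I found it at about x = 0.583, y = -0.065 m. The tip, shoulder and foot in the wrist camera and the shoulder in the top camera agreed to 2 mm or better.
- **Seating:** At release the TCP heights were about 65, 84 and 105 mm. Those match the expected home heights to about 1 mm, and no spacer met any noticeable force on the way down. The last side and wrist pictures show the three spacers level, concentric and in the right order.
- **Bystanders:** The shim case and die button moved at most 0.2 px in the side view between start and finish. The arm was clear of everything at hand-in.

**Checks that failed or disagreed:**
- The wrist camera read about 1.5 mm too far in +y compared with the gripper, so I corrected for that.
- Some automatic circle fits were wrong: flanges in shadow, the large spacer's bore in hand, and the medium spacer held above the large one. I ignored those and used the other rims or the gripper position instead.
- The last top-view check of the bystanders failed because the arm hid the shim case, so I used the side view for both.

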